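# Wind the shop's screw lift level with the display deck

### The job

Take the red crank from its wooden tray and fit it gently on the drive end on top of the screw lift, feeling for the notches until it drops fully home over the cross pin, without forcing it. Then, holding the crank's black handle and without straining it sideways, wind the lift's shelf up until its top is level with the top of the display deck beside it, to within about 2 mm. Lift the crank off and stand it upright back in its tray; touch the lift only with the crank, and leave the goods on the board where they stand.

Things in the scene. Friction and masses are not known exactly. Their poses are not given: they have to be found in the camera images.
- lift: Screw lift fixed to the table: grey base 150 x 210 mm, two guide rods 156 mm apart along its y, vertical screw between them, aluminium head plate 46 x 196 mm, top 163 mm above the table. Origin on the screw's axis at table height, z up; shelf on the +x side. Turning the screw clockwise seen from above raises the shelf, 12 mm per turn; it is stiff (0.15 to 0.25 N m) and stays where it is left.
- drive_seat (a point): Point on the screw's axis at the top of the 44 mm collar on the head plate, 168 mm above the table: the crank's socket face (crank_foot) rests here when fully home. If the notches miss the pin the crank stops 12 mm higher.
- drive_tip (a point): Top of the drive end (the screw's upper end), on its axis, 40 mm above drive_seat. 16 mm shaft, tapered to 7 mm over its last 6 mm, with a square brass cross pin through it, 6 x 6 mm and 38 mm long overall, centre 9 mm above drive_seat. The pin turns with the screw and starts at any angle, which is not measured.
- shelf_edge (a point): Middle of the far edge of the top face of the lift's wooden shelf (158 x 270 mm, 16 mm thick, boxes and books on it, about 3 kg in all). It moves straight up and down with the screw and starts 12 to 28 mm lower than the deck.
- deck_edge (a point): Middle of the near edge of the top face of the fixed display deck (130 x 400 mm board on steel legs with books on it), 20 mm beyond shelf_edge; the set height. Its height differs from one start to another.
- crank: Loose crank, 0.46 kg, standing on its socket. Origin at the centre of the socket's lower face, z up, x along the arm to the handle. Steel socket 41 mm across, 52 mm high; bore 18 mm wide, 44 mm deep; four notches 11 mm wide, 13 mm deep in the lower end, along x and y. Red arm 22 mm wide, 94 mm long, 48 to 58 mm above the origin.
- crank_boss (a point): Centre of the crank's round steel boss (28 mm across, 58 to 92 mm above the socket's lower face), on the socket's axis, 77 mm above that face: where to hold it for fitting and carrying, fingers closing across the arm.
- crank_foot (a point): Centre of the socket's lower face (the crank's origin).
- crank_grip (a point): Centre of the crank's upright black handle (25 mm across, 62 to 130 mm above the socket's lower face), 65 mm out from the socket's axis and 98 mm above that face: where to hold it for winding. Its sleeve spins freely.
- crank_tray_in (a point): Centre of the inner floor of the crank's wooden tray, 150 x 130 mm outside, walls 8 mm thick and 22 mm high, fixed to the table.
- mug_mid (a point): Middle of a white mug, 72 mm across, 85 mm high, standing on the goods board (170 x 150 x 10 mm).
- gift_box_mid (a point): Middle of a green gift box, 60 x 50 x 75 mm, standing on the goods board.
- tea_tin_mid (a point): Middle of a red tea tin, 48 mm across, 75 mm high, standing on the goods board.
There are look-alikes about, which are no part of the job. Of the things like the crank, leave any that is blue or orange; of the rest the larger one is meant.

How it is judged (in metres and radians):
On the way, in this order (a step that is already met when the one before it is completed fails the run):
1. the crank is fully home on the drive end, its notches over the cross pin (horizontal distance between crank_foot and drive_seat below 0.004 m and z of crank_foot in the frame of drive_seat below 0.004 m), for 0.2 s.
2. with the crank still on the drive end, the shelf is wound level with the deck (2.5 mm) (horizontal distance between crank_foot and drive_seat below 0.006 m and z of crank_foot in the frame of drive_seat below 0.008 m and z of shelf_edge in the frame of deck_edge between -0.0025 and 0.0025 m), for 0.2 s.
At the end, for the whole second after the job is handed in: The shelf's top is within 2.5 mm of the deck's top, and the crank stands upright (within 0.1 rad) and still on the floor of its tray, its socket within 50 mm of the tray's centre (z of shelf_edge in the frame of deck_edge between -0.0025 and 0.0025 m and horizontal distance between crank_foot and crank_tray_in below 0.05 m and z of crank_foot in the frame of crank_tray_in below 0.004 m and angle between crank's own z axis and vertical below 0.1 rad and linear speed of crank below 0.02 m/s); the robot touches nothing.
It fails at once if the crank is forced on the lift: more than 60 N between them (contact force between crank and lift above 60 N).
It fails at once if the lift is pushed or its screw turned by the robot itself (more than 5 N) (contact force between any of the fingers, the arm and lift above 5 N).
It fails at once if goods on the board moved by more than 20 mm (distance of any of mug_mid, gift_box_mid, tea_tin_mid from where it was at the start of the episode above 0.02 m).
It also fails if it takes over 72 s, if anything falls off the work surface, if the arm or the gripper's body presses on something with over 40 N, if the wrist force passes 120 N, or if a joint passes its speed limit or range.

### The arm

A 6-joint arm with a two-finger parallel gripper is mounted at the origin on the work surface. World frame = base frame: x ahead of the robot, y to its left, z up, the work surface at z = 0. Lengths are in m, angles in degrees, forces in N, time in s.
With the tool pointing down it reaches from about 0.4 to 0.825 m from the base axis. Payload 7 kg.
Tool frame: the origin (TCP) lies on the centre line of the jaws, within the pads' length; the fingertips stand 19 mm ahead of it and the grasp point (between the pads) is the TCP; z points along the fingers, y is the line along which they close (so a half turn about z gives the same grasp; the last joint's range is limited). The gripper opens to 88 mm and grips with 3 to 60 N. Pads are 19 mm wide; open, the fingers measure 130 mm over their backs; the gripper's body (78 mm by 193 mm) begins 47 mm behind the grasp point.
Start: joints at [-55.972, 20.546, 0.682, 0, -70.136, -16.507], TCP at [0.203, -0.644, 0.246] pointing down, gripper open.
Joint ranges: [-176.03, 176.03], [-82.01, 121.73], [-58.28, 71.71], [-173.87, 95.51], [-174.79, -0.11], [-173.66, 173.66]. Speed limits (degrees/s): [136.94, 136.94, 172.46, 180, 180, 180].

### API

Orientations are given as [roll, pitch, yaw] about the fixed x, y, z axes, in that order (R = Rz(yaw) Ry(pitch) Rx(roll)).
In Python, from plant import get_state, capture, close_job gives the robot as it stands.
- The arm moves only by the tool apply_moves, never from a script. Its argument "targets" is a list of rows, each a list of 7 numbers: the opening, from 0 (shut) to 1 (fully open), then the shift along the tool's x, y, z normalised to -1 to 1, where 1 is 1000 mm, then the turn, a rotation vector about the tool's x, y, z normalised to -1 to 1, where 1 is 90 degrees. In form: [[claw, tx, ty, tz, ax, ay, az], ...]. A call has 1 to 20 rows; each row shifts and turns the commanded pose from where the row before left it, along the tool's axes as they then stand; what a row does not reach is not made up. A row lasts 1/12 s, in which the tool goes at most 41.7 mm and 7.16 degrees, less where a joint would pass 70% of its speed; a pose out of reach is approached as far as the arm can. A call with a number of a shift or a turn outside -1 to 1 is refused whole. A call with a gripper value outside its range is refused whole. The fingers move at their own pace and stop on an object; "newtons" is the grip in N (left out, the last holds). Time passes only in rows, so rows that do not move let the fingers close. It gives the time, the measured TCP pose, the force, the opening and the grip force at its end, in the units of the state.
- get_state(): the state, without advancing time (a new reading comes with each control period).
- capture(name): name is "scene" or "top" or "wrist"; returns a dict with "frame" (384x512x3 uint8, red, green, blue), "range_z" (384x512 float32, m along the optical axis (not along the pixel's ray), 0 where there is no reading), "camera_matrix" (3x3 intrinsics, pixels), "T" (4x4, takes a point from camera to world coordinates). Camera axes: x right, y down, z forward; pixel columns grow to the right and rows downward; lengths in m; the calibration is good to about 2 mm. A picture is of the moment at which its call begins.
- close_job(): hands the job in; it is judged then, once.
The state is a dict: "time_s": time; "joints": joint angles; "qd": joint speeds; "joint_torque": joint torques, N m; "tcp_pos": TCP position; "eef_rot": TCP orientation; "contact_force": force on the tool from outside, world axes, zero at the start; "moment": the same for the moment, N m; "gripper_width": finger opening in m; "gripper_force": force on a finger pad.
Only numpy, scipy, OpenCV 4.12 (cv2) and the standard library are available. Lean on these libraries where they do the work, as an engineer would, in place of code of your own. Each camera call takes 0.05 s, during which the arm holds its last target. There are 200 camera calls.

## Working session

There is one attempt and no reset: what is moved stays moved. The work goes in short steps, Python scripts to look and compute and a tool call to move; the robot and the scene stay as the last step left them, time stands still between calls to the robot, and variables do not carry over. Pictures are saved under pics/ and viewed, at most 10 in all, crops included, and the job is handed in when it is done.

Besides the shell and the picture viewer there is one more tool, called after "Request:" as a command line: name --pt "numbers of a row" for each row, then --argument value for the rest. apply_moves: Moves the arm, as the interface text tells. Scaled input: -1 to 1 covers 1000 mm each way for a shift and 90 degrees each way for a turn. Its arguments: {"type":"object","properties":{"targets":{"type":"array","items":{"type":"array","items":{"type":"number"}}},"newtons":{"type":"number"}},"required":["targets"]}

```bash
ls; mkdir -p pics; python3 - <<'E'
from plant import *
import cv2,numpy as np
print(get_state())
for n in("scene","top"):
    c=capture(n); np.savez(n+".npz",**c); cv2.imwrite(f"pics/{n}0.png",c["frame"][...,::-1]); print(n,c["camera_matrix"],c["T"])
E
```

```text
pics
{'time_s': 0.0, 'joints': array([-5.59724196e+01,  2.05941146e+01,  6.32485810e-01, -1.89685069e-02,
       -7.01365134e+01, -1.65062578e+01]), 'qd': array([ 0.04397014,  0.02761429,  0.04569882, -0.03032326,  0.05696524,
        0.04526301]), 'joint_torque': array([-4.32962734e-04, -5.82717025e+01,  2.93055689e+01,  6.99732721e+00,
        6.94759452e-03, -1.13790884e-04]), 'tcp_pos': array([ 0.20303474, -0.64324903,  0.24458626]), 'eef_rot': array([ 1.79900836e+02, -1.07903081e-02, -1.62485128e+02]), 'contact_force': array([ 0.76348707, -0.20463897,  0.80193306]), 'moment': array([-0.05640893, -0.02188667, -0.00969048]), 'gripper_force': 0.0, 'gripper_width': 0.0878220621734705}
scene [[413.66017117   0.         250.00663755]
 [  0.         413.66017117 195.27360045]
 [  0.           0.           1.        ]] [[ 0.67572622  0.46651644 -0.57075081  1.19159517]
 [ 0.7367761  -0.40267784  0.54314965 -0.66916814]
 [ 0.02355954 -0.78753601 -0.61581814  0.86319071]
 [ 0.          0.          0.          1.        ]]
top [[365.09961129   0.         251.73025341]
 [  0.         365.09961129 192.07102626]
 [  0.           0.           1.        ]] [[ 0.01423301 -0.99660576  0.08108252  0.41793308]
 [-0.99958863 -0.01620106 -0.02366615 -0.03047366]
 [ 0.02489944 -0.08071232 -0.99642638  1.0586098 ]
 [ 0.          0.          0.          1.        ]]
```

View pics/scene0.png

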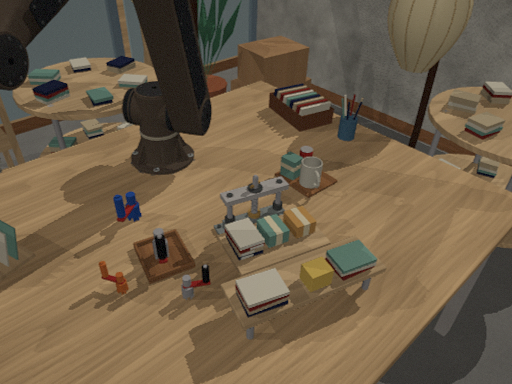

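View pics/top0.png

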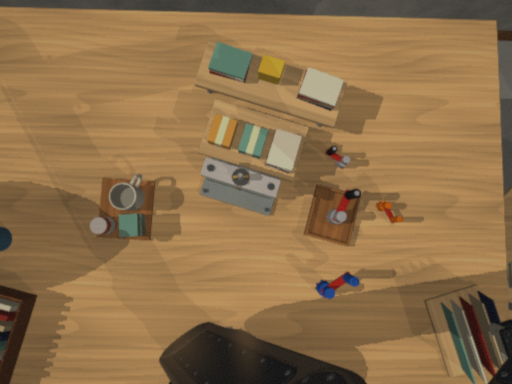

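```bash
cat > h.py <<'E'
import numpy as np,cv2
def cloud(c):
    z=c["range_z"];K=c["camera_matrix"];v,u=np.mgrid[:384,:512]
    P=np.stack([(u-K[0,2])/K[0,0]*z,(v-K[1,2])/K[1,1]*z,z],-1)
    W=P@c["T"][:3,:3].T+c["T"][:3,3]; W[z==0]=np.nan
    return W
def ray(c,u,v,h):
    K=c["camera_matrix"];d=c["T"][:3,:3]@np.array([(u-K[0,2])/K[0,0],(v-K[1,2])/K[1,1],1]);o=c["T"][:3,3]
    return o+d*(h-o[2])/d[2]
E
python3 - <<'E'
from h import *
np.set_printoptions(precision=4,suppress=True)
c=np.load("top.npz");W=cloud(c)
def reg(u0,u1,v0,v1,z0,z1,n):
    S=W[v0:v1,u0:u1];m=(S[...,2]>z0)&(S[...,2]<z1);p=S[m];
    r=cv2.minAreaRect(p[:,:2].astype(np.float32)*1000)
    vv,uu=np.nonzero(m)
    print(n,len(p),p.mean(0),"z med",np.median(p[:,2]),"rect",r,"px",uu.mean()+u0,vv.mean()+v0); 
print("table",np.nanmedian(W[300:320,180:260,2]))
reg(320,375,180,235,.125,.16,"handle top")
reg(320,375,180,235,.088,.105,"boss top")
reg(320,375,180,235,.053,.07,"arm")
reg(300,365,180,250,.016,.03,"tray wall")
reg(300,365,180,250,.003,.012,"tray floor")
reg(195,290,145,205,.153,.172,"head plate")
reg(225,258,160,195,.195,.215,"tip")
for u,v in((330,240),(355,215),(311,215)):print(W[v,u])
f=c["frame"][130:260,190:400,::-1];cv2.imwrite("pics/crop1.png",cv2.resize(f,None,fx=3.8,fy=3.8,interpolation=cv2.INTER_CUBIC))
# shelf and deck heights
for n,(u0,u1,v0,v1) in dict(shelf=(195,320,95,185),deck=(190,350,40,130)).items():
    z=W[v0:v1,u0:u1,2].ravel();h,e=np.histogram(z,np.arange(.03,.2,.002));print(n,[(round(e[i],3),h[i]) for i in np.argsort(-h)[:8]])
E
```

```text
table -0.0009977675109104078
handle top 88 [ 0.4937 -0.3157  0.1375] z med 0.1378775904896108 rect ((493.79644775390625, -316.53009033203125), (24.0621280670166, 23.587068557739258), 79.875) px 355.0 193.42045454545453
boss top 111 [ 0.444  -0.2914  0.0985] z med 0.09933654241276002 rect ((460.6205139160156, -301.16363525390625), (25.780988693237305, 81.64657592773438), 63.88205337524414) px 341.4954954954955 213.16216216216216
arm 196 [ 0.4574 -0.2959  0.0632] z med 0.06404889993897173 rect ((464.4411315917969, -297.2153015136719), (37.972354888916016, 98.46192932128906), 73.15434265136719) px 339.63265306122446 208.60714285714286
tray wall 508 [ 0.4342 -0.2811  0.0211] z med 0.02107364937348022 rect ((440.0952453613281, -286.15924072265625), (130.17794799804688, 150.049560546875), 75.61210632324219) px 330.59645669291336 217.25393700787401
tray floor 1524 [ 0.4376 -0.2829  0.0073] z med 0.007335683938017534 rect ((443.21942138671875, -289.3946228027344), (200.23809814453125, 187.93101501464844), 0.7318257689476013) px 330.0551181102362 216.10629921259843
head plate 1404 [ 0.5262 -0
[... 362 characters left out ...]
.92105263157896 175.3684210526316
[ 0.3698 -0.2778  0.0266]
[ 0.4414 -0.3507  0.0228]
[ 0.4396 -0.2253  0.0194]
shelf [(np.float64(0.072), np.int64(1189)), (np.float64(0.074), np.int64(1028)), (np.float64(0.114), np.int64(532)), (np.float64(0.07), np.int64(491)), (np.float64(0.116), np.int64(485)), (np.float64(0.088), np.int64(470)), (np.float64(0.12), np.int64(417)), (np.float64(0.09), np.int64(388))]
deck [(np.float64(0.088), np.int64(1590)), (np.float64(0.09), np.int64(1219)), (np.float64(0.086), np.int64(692)), (np.float64(0.072), np.int64(524)), (np.float64(0.132), np.int64(461)), (np.float64(0.122), np.int64(454)), (np.float64(0.074), np.int64(444)), (np.float64(0.134), np.int64(405))]
```

View pics/crop1.png

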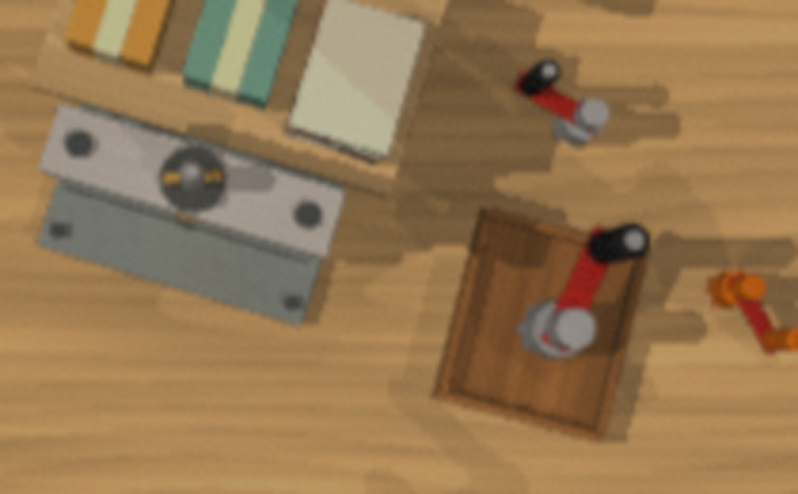

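```bash
cat >> h.py <<'E'
def totool(d,yaw):
    y=np.radians(yaw);return np.array([np.cos(y)*d[0]+np.sin(y)*d[1],np.sin(y)*d[0]-np.cos(y)*d[1],-d[2]])
E
python3 - <<'E'
from h import *
from plant import *
from scipy.spatial.transform import Rotation as R
np.set_printoptions(precision=4,suppress=True)
c=np.load("top.npz");W=cloud(c)
b=ray(c,341.3,216.3,.0993);h=ray(c,355.6,193.3,.1378)
S=W[180:235,320:375].reshape(-1,3)
hh=S[(S[:,2]>.133)&(S[:,2]<.16)];print("handle",hh.mean(0),h)
m=(S[:,2]>.094)&(S[:,2]<.104)&(np.hypot(*(S[:,:2]-hh[:,:2].mean(0)).T)>.035);print("boss",S[m].mean(0),m.sum(),b)
d=hh.mean(0)-S[m].mean(0);print(np.hypot(*d[:2]),np.degrees(np.arctan2(d[1],d[0])))
# pin
f=cv2.cvtColor(c["frame"],cv2.COLOR_RGB2HSV)[160:195,225:258].astype(int);q=(f[...,1]>110)&(W[160:195,225:258,2]>.165)
for v,u in np.argwhere(q):print(u+225,v+160,f[v,u],ray(c,u+225,v+160,.18)[:2])
w=capture("wrist");s=get_state();T=np.eye(4);T[:3,:3]=R.from_euler("xyz",s["eef_rot"],degrees=True).as_matrix();T[:3,3]=s["tcp_pos"]
print(np.linalg.inv(T)@w["T"],w["camera_matrix"][0])
print("to lift",totool([.527-.203,-.0225+.644,.32-.246],-162.485))
E
```

```text
handle [ 0.4938 -0.3166  0.1388] [ 0.494  -0.3172  0.1378]
boss [ 0.4352 -0.2888  0.0996] 85 [ 0.4357 -0.2906  0.0993]
0.06490081139066735 -25.402714611712657
234 175 [ 18 112 118] [ 0.5302 -0.0078]
235 175 [ 18 123 120] [ 0.5302 -0.0102]
236 175 [ 18 116 119] [ 0.5303 -0.0127]
244 175 [ 18 116  99] [ 0.5306 -0.032 ]
245 175 [ 19 143 102] [ 0.5307 -0.0344]
246 175 [ 18 146 108] [ 0.5307 -0.0369]
247 175 [ 18 145 107] [ 0.5307 -0.0393]
233 176 [ 19 140 135] [ 0.5277 -0.0054]
234 176 [ 18 140 155] [ 0.5278 -0.0079]
235 176 [ 19 152 156] [ 0.5278 -0.0103]
236 176 [ 19 151 152] [ 0.5278 -0.0127]
244 176 [ 21 132 116] [ 0.5282 -0.0321]
245 176 [ 19 148 119] [ 0.5282 -0.0345]
246 176 [ 19 157 117] [ 0.5283 -0.0369]
247 176 [ 19 152 119] [ 0.5283 -0.0393]
233 177 [ 18 141 136] [ 0.5253 -0.0055]
234 177 [ 19 153 145] [ 0.5253 -0.0079]
235 177 [ 18 157 140] [ 0.5254 -0.0103]
236 177 [ 18 154 136] [ 0.5254 -0.0127]
244 177 [ 21 114 107] [ 0.5257 -0.0321]
245 177 [ 18 129 103] [ 0.5258 -0.0345]
246 177 [ 18 138  96] [ 0.5258 -0.0369]
247 177 [ 18 124 101] [ 0.5259 -0.0394]
234 178 [ 18 119 105] [ 0.5229 -0.0079]
235 178 [ 19 115  95] [ 0.5229 -0.0104]
236 178 [ 18 112  89] [ 0.523  -0.0128]
[[-0.0007 -0.9549 -0.2968  0.08  ]
 [ 1.     -0.0004 -0.0011  0.0006]
 [ 0.0009 -0.2968  0.9549 -0.1391]
 [ 0.      0.      0.      1.    ]] [302.176    0.     256.3052]
to lift [-0.496   0.4952 -0.074 ]
```

Request:
apply_moves --pt "1 -0.02735 0.0224 0 0 0 0" --pt "1 -0.02735 0.0224 0 0 0 0" --pt "1 -0.02735 0.0224 0 0 0 0" --pt "1 -0.02735 0.0224 0 0 0 0" --pt "1 -0.02735 0.0224 0 0 0 0" --pt "1 -0.02735 0.0224 0 0 0 0" --pt "1 -0.02735 0.0224 0 0 0 0" --pt "1 -0.02735 0.0224 0 0 0 0" --pt "1 -0.02735 0.0224 0 0 0 0" --pt "1 -0.02735 0.0224 0 0 0 0" --pt "1 -0.02735 0.0224 0 0 0 0" --pt "1 -0.02735 0.0224 0 0 0 0" --pt "1 0 0 0.0077 0 0 0.0794" --pt "1 0 0 0.0077 0 0 0.0794" --pt "1 0 0 0.0077 0 0 0.0794" --pt "1 0 0 0.0077 0 0 0.0794" --pt "1 0 0 0.0077 0 0 0.0794" --pt "1 0 0 0.0077 0 0 0.0794"

```text
time_s: 1.65
tcp_pos: [0.4351, -0.2883, 0.1989]
eef_rot: [180.0, -0.0, 154.3]
contact_force: [-0.6, 0.0, -0.0]
gripper_width: 0.0878
gripper_force: 0.0
```

```bash
python3 - <<'E'
from h import *
from plant import *
np.set_printoptions(precision=4,suppress=True)
c=capture("wrist");s=get_state();print(s["tcp_pos"],s["eef_rot"],s["joints"])
W=cloud(c);S=W.reshape(-1,3)
k=np.hypot(S[:,0]-.46,S[:,1]+.3)<.09
hh=S[k&(S[:,2]>.133)&(S[:,2]<.15)];print("handle",hh.mean(0),len(hh),cv2.minAreaRect((hh[:,:2]*1000).astype(np.float32)))
m=k&(S[:,2]>.096)&(S[:,2]<.103)&(np.hypot(*(S[:,:2]-hh[:,:2].mean(0)).T)>.035);bb=S[m];print("boss",bb.mean(0),len(bb),cv2.minAreaRect((bb[:,:2]*1000).astype(np.float32)))
cv2.imwrite("pics/w1.png",c["frame"][...,::-1])
E
```

```text
[ 0.4343 -0.288   0.1972] [179.9929  -0.1491 153.7379] [ -11.985     8.3676  -22.4589   -0.0508  -59.3163 -104.2512]
handle [ 0.4984 -0.3172  0.1404] 297 ((499.45977783203125, -317.7505187988281), (24.37148666381836, 16.066761016845703), 63.67934036254883)
boss [ 0.4366 -0.2874  0.1   ] 824 ((437.1498107910156, -287.451171875), (27.203845977783203, 26.941261291503906), 31.913761138916016)
```

Request:
apply_moves --pt "1 0 0 0.024 0 0 0" --pt "1 0 0 0.024 0 0 0" --pt "1 0 0 0.024 0 0 0" --pt "1 0 0 0.022 0 0 0" --pt "1 0 0 0.011 0 0 0" --pt "1 0 0 0.009 0 0 0" --pt "1 0 0 0 0 0 0" --pt "0 0 0 0 0 0 0" --pt "0 0 0 0 0 0 0" --pt "0 0 0 0 0 0 0" --pt "0 0 0 0 0 0 0" --pt "0 0 0 0 0 0 0" --pt "0 0 0 0 0 0 0" --pt "0 0 0 0 0 0 0" --pt "0 0 0 0 0 0 0" --newtons 30

```text
time_s: 2.95
tcp_pos: [0.4353, -0.2885, 0.0855]
eef_rot: [180.0, 0.0, 154.6]
contact_force: [0.4, -0.6, 0.1]
gripper_width: 0.0403
gripper_force: 0.0
```

Request:
apply_moves --pt "0 0 0 0 0 0 0" --pt "0 0 0 0 0 0 0" --pt "0 0 0 0 0 0 0" --pt "0 0 0 0 0 0 0" --pt "0 0 0 0 0 0 0" --pt "0 0 0 0 0 0 0"

```text
time_s: 3.45
tcp_pos: [0.4352, -0.2885, 0.0853]
eef_rot: [180.0, -0.0, 154.6]
contact_force: [-0.2, 0.1, 0.6]
gripper_width: 0.0276
gripper_force: 30.0
```

Request:
apply_moves --pt "0 0 0 -0.015 0 0 0" --pt "0 0 0 -0.035 0 0 0" --pt "0 0 0 -0.035 0 0 0" --pt "0 0 0 -0.035 0 0 0" --pt "0 0 0 -0.035 0 0 0" --pt "0 0 0 -0.035 0 0 0" --pt "0 0 0 -0.03 0 0 0" --pt "0 0.0031 0.028 0 0 0 0" --pt "0 0.0031 0.028 0 0 0 0" --pt "0 0.0031 0.028 0 0 0 0" --pt "0 0.0031 0.028 0 0 0 0" --pt "0 0.0031 0.028 0 0 0 0" --pt "0 0.0031 0.028 0 0 0 0" --pt "0 0.0031 0.028 0 0 0 0" --pt "0 0.0031 0.028 0 0 0 0" --pt "0 0.0031 0.028 0 0 0 0" --pt "0 0.0031 0.028 0 0 0 0" --pt "0 0 0 0 0 0 -0.079" --pt "0 0 0 0 0 0 -0.079" --pt "0 0 0 0 0 0 -0.079"

```text
time_s: 5.12
tcp_pos: [0.5264, -0.0215, 0.304]
eef_rot: [-180.0, -0.2, 176.4]
contact_force: [-0.3, -0.3, -4.3]
gripper_width: 0.0276
gripper_force: 30.0
```

Request:
apply_moves --pt "0 0 0 0 0 0 -0.079" --pt "0 0 0 0 0 0 0"

```text
time_s: 5.28
tcp_pos: [0.5264, -0.0221, 0.3042]
eef_rot: [180.0, -0.1, -176.6]
contact_force: [0.3, 0.2, -4.3]
gripper_width: 0.0278
gripper_force: 30.0
```

```bash
python3 - <<'E'
from plant import *
import cv2,numpy as np
a=capture("wrist");b=capture("scene");s=get_state();print(s["tcp_pos"],s["eef_rot"],s["contact_force"])
np.savez("w2.npz",**a);np.savez("s2.npz",**b)
f=cv2.resize(b["frame"][130:250,190:320],(520,480),interpolation=cv2.INTER_CUBIC)
cv2.imwrite("pics/2.png",np.hstack([cv2.resize(a["frame"][:,100:412],(270,480)) if 0 else cv2.resize(a["frame"],(280,210)) .repeat(1,0) if 0 else f, ])[...,::-1])
cv2.imwrite("pics/w2.png",a["frame"][...,::-1])
E
```

```text
[ 0.52661241 -0.02224592  0.30459393] [ 1.79997176e+02 -9.15330006e-02 -1.77173489e+02] [-0.40292939 -0.63647068 -3.80042988]
```

View pics/w2.png

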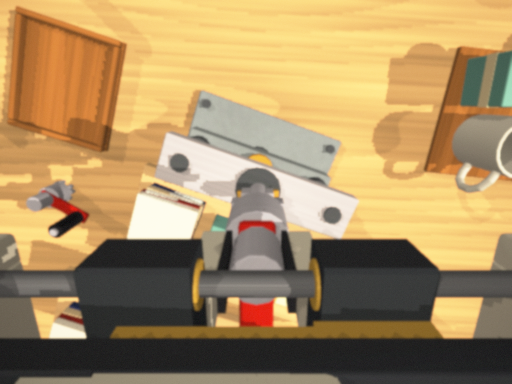

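View pics/2.png

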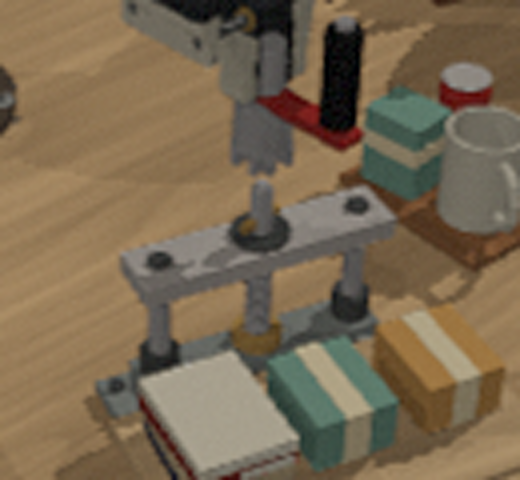

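Request:
apply_moves --pt "0 0 0 0.012 0 0 0" --pt "0 0 0 0.004 0 0 0" --pt "0 0 0 0.003 0 0 0" --pt "0 0 0 0.003 0 0 0" --pt "0 0 0 0.003 0 0 0" --pt "0 0 0 0 0 0 0"

```text
time_s: 5.88
tcp_pos: [0.5269, -0.0223, 0.2798]
eef_rot: [-180.0, -0.0, -177.0]
contact_force: [0.0, 0.5, -4.0]
gripper_width: 0.0275
gripper_force: 30.0
```

Request:
apply_moves --pt "0 0 0 0.003 0 0 0" --pt "0 0 0 0.003 0 0 0" --pt "0 0 0 0.003 0 0 0" --pt "0 0 0 0.003 0 0 0" --pt "0 0 0 0.003 0 0 0" --pt "0 0 0 0.003 0 0 0" --pt "0 0 0 0 0 0 0"

```text
time_s: 6.47
tcp_pos: [0.5268, -0.0223, 0.2615]
eef_rot: [-180.0, -0.1, -176.9]
contact_force: [0.3, -0.0, -5.0]
gripper_width: 0.0276
gripper_force: 30.0
```

Smooth so far; now through the pin level in small steps.

Request:
apply_moves --pt "0 0 0 0.0015 0 0 0" --pt "0 0 0 0.0015 0 0 0" --pt "0 0 0 0.001 0 0 0" --pt "0 0 0 0.001 0 0 0" --pt "0 0 0 0.001 0 0 0" --pt "0 0 0 0 0 0 0"

```text
time_s: 6.97
tcp_pos: [0.5271, -0.0222, 0.2562]
eef_rot: [180.0, -0.0, -176.9]
contact_force: [-0.2, 0.6, -5.3]
gripper_width: 0.0273
gripper_force: 30.0
```

Request:
apply_moves --pt "0 0 0 0.001 0 0 0" --pt "0 0 0 0.001 0 0 0" --pt "0 0 0 0.001 0 0 0" --pt "0 0 0 0 0 0 0"

```text
time_s: 7.3
tcp_pos: [0.5271, -0.0222, 0.2531]
eef_rot: [180.0, -0.0, -176.9]
contact_force: [-0.8, 1.0, -4.0]
gripper_width: 0.0276
gripper_force: 30.0
```

Notches are over the pin; continue to the seat.

Request:
apply_moves --pt "0 0 0 0.0015 0 0 0" --pt "0 0 0 0.0015 0 0 0" --pt "0 0 0 0.001 0 0 0" --pt "0 0 0 0.001 0 0 0" --pt "0 0 0 0.0005 0 0 0" --pt "0 0 0 0 0 0 0"

```text
time_s: 7.8
tcp_pos: [0.5271, -0.0222, 0.2477]
eef_rot: [180.0, -0.0, -176.9]
contact_force: [0.6, 0.9, -3.6]
gripper_width: 0.0275
gripper_force: 30.0
```

Request:
apply_moves --pt "0 0 0 0.0005 0 0 0" --pt "0 0 0 0.0005 0 0 0" --pt "0 0 0 0.0005 0 0 0" --pt "0 0 0 0 0 0 0"

```text
time_s: 8.13
tcp_pos: [0.5271, -0.0222, 0.2463]
eef_rot: [180.0, 0.0, -176.9]
contact_force: [-0.6, 1.3, -4.5]
gripper_width: 0.0275
gripper_force: 30.0
```

Request:
apply_moves --pt "0 0 0 0.0005 0 0 0" --pt "0 0 0 0.0003 0 0 0" --pt "0 0 0 0 0 0 0"

```text
time_s: 8.38
tcp_pos: [0.5271, -0.0222, 0.2455]
eef_rot: [180.0, 0.0, -176.9]
contact_force: [-0.9, 2.0, -4.2]
gripper_width: 0.0275
gripper_force: 30.0
```

Request:
apply_moves --pt "1 0 0 0 0 0 0" --pt "1 0 0 0 0 0 0" --pt "1 0 0 0 0 0 0" --pt "1 0 0 0 0 0 0" --pt "1 0 0 0 0 0 0" --pt "1 0 0 -0.04 0 0 0" --pt "1 0 0 -0.04 0 0 0" --pt "1 0 0 -0.03 0 0 0" --pt "1 0 0 0 0 0 0"

```text
time_s: 9.13
tcp_pos: [0.5296, -0.0225, 0.3629]
eef_rot: [180.0, 0.6, -176.9]
contact_force: [0.4, 0.0, 0.6]
gripper_width: 0.0819
gripper_force: 0.0
```

```bash
python3 - <<'E'
from h import *
from plant import *
np.set_printoptions(precision=4,suppress=True)
for n in("wrist","top","scene"):
    c=capture(n);np.savez(n+"3.npz",**c);S=cloud(c).reshape(-1,3)
    k=np.hypot(S[:,0]-.56,S[:,1]+.02)<.08
    hh=S[k&(S[:,2]>.29)&(S[:,2]<.31)]
    bb=S[(np.hypot(S[:,0]-.527,S[:,1]+.022)<.02)&(S[:,2]>.252)&(S[:,2]<.27)]
    for q,p in(("handle",hh),("boss",bb)): print(n,q,len(p),len(p) and (np.median(p,0),cv2.minAreaRect((p[:,:2]*1000).astype(np.float32))))
s=get_state();print(s["tcp_pos"],s["eef_rot"],s["contact_force"],s["time_s"])
c=np.load("top3.npz");W=cloud(c)
R=np.array([[np.cos(np.radians(-16)),-np.sin(np.radians(-16))],[np.sin(np.radians(-16)),np.cos(np.radians(-16))]])
for n in("top","top3","scene3","wrist3"):
    S=cloud(np.load(n+".npz")).reshape(-1,3);L=(S[:,:2]-[.527,-.0224])@R
    for x0 in np.arange(.03,.34,.01):
        pass
    z=S[:,2];q=(abs(L[:,1])<.13)
    # histogram near shelf far edge/deck near edge
    H=[(round(x,3),round(float(np.nanpercentile(z[q&(L[:,0]>x)&(L[:,0]<x+.006)&(z>.05)&(z<.1)],50)),4)) for x in np.arange(.13,.24,.006) if (q&(L[:,0]>x)&(L[:,0]<x+.006)&(z>.05)&(z<.1)).sum()>10]
    print(n,H)
E
```

```text
wrist handle 73 (array([ 0.6019, -0.018 ,  0.2976]), ((601.2789306640625, -17.810665130615234), (9.445219993591309, 17.62241554260254), 6.19457483291626))
wrist boss 843 (array([ 0.5273, -0.0212,  0.26  ]), ((528.52783203125, -21.23412322998047), (27.190298080444336, 26.232027053833008), 2.4587290287017822))
top handle 0 0
top boss 1 (array([ 0.5141, -0.0276,  0.2557]), ((514.1470947265625, -27.567163467407227), (0.0, 0.0), 0.0))
scene handle 71 (array([ 0.5986, -0.0236,  0.298 ]), ((596.51416015625, -21.304275512695312), (23.248441696166992, 21.88282585144043), 39.17780303955078))
scene boss 77 (array([ 0.5324, -0.0242,  0.2598]), ((530.4745483398438, -20.943695068359375), (30.499042510986328, 28.15842056274414), 4.938948154449463))
[ 0.527  -0.0222  0.3556] [ 179.973     0.0234 -176.9218] [ 0.2514  0.1207 -1.2493] 9.2833
top [(np.float64(0.13), 0.0736), (np.float64(0.136), 0.0742), (np.float64(0.142), 0.0736), (np.float64(0.148), 0.0739), (np.float64(0.154), 0.0737), (np.float64(0.16), 0.0737), (np.float64(0.166), 0.0738), (np.float64(0.172), 0.0736), (np.float64(0.178), 0.0737), (
[... 839 characters left out ...]
), (np.float64(0.19), 0.0752), (np.float64(0.196), 0.0735), (np.float64(0.214), 0.0896), (np.float64(0.22), 0.0906), (np.float64(0.226), 0.0912), (np.float64(0.232), 0.0909), (np.float64(0.238), 0.0913)]
wrist3 [(np.float64(0.13), 0.0748), (np.float64(0.136), 0.0743), (np.float64(0.142), 0.0746), (np.float64(0.148), 0.0748), (np.float64(0.154), 0.0747), (np.float64(0.16), 0.0745), (np.float64(0.166), 0.0746), (np.float64(0.172), 0.0747), (np.float64(0.178), 0.0746), (np.float64(0.184), 0.0746), (np.float64(0.19), 0.0746), (np.float64(0.196), 0.0742), (np.float64(0.214), 0.0866), (np.float64(0.22), 0.0903), (np.float64(0.226), 0.0903), (np.float64(0.232), 0.0903), (np.float64(0.238), 0.0904)]
```

Request:
apply_moves --pt "1 -0.035 0 0 0 0 0" --pt "1 -0.03 0 0 0 0 0" --pt "1 0 0 0.035 0 0 0" --pt "1 0 0 0.035 0 0 0" --pt "1 0 0 0.02 0 0 0" --pt "0 0 0 0 0 0 0" --pt "0 0 0 0 0 0 0" --pt "0 0 0 0 0 0 0" --pt "0 0 0 0 0 0 0" --pt "0 0 0 0 0 0 0" --pt "0 0 0 0 0 0 0" --pt "0 0 0 0 0 0 0" --pt "0 0 0 0 0 0 0" --pt "0 0 0 0 0 0 0" --pt "0 0 0 0 0 0 0" --pt "0 0 0 0 0 0 0" --newtons 15

```text
time_s: 10.62
tcp_pos: [0.5921, -0.0188, 0.2656]
eef_rot: [-180.0, 0.0, -176.9]
contact_force: [0.4, 0.8, 0.6]
gripper_width: 0.0246
gripper_force: 15.0
```

Request:
apply_moves --pt "0 0.00025 -0.00567 0 0 0 0" --pt "0 0.00074 -0.00562 0 0 0 0" --pt "0 0.00123 -0.00554 0 0 0 0" --pt "0 0.00171 -0.00541 0 0 0 0" --pt "0 0.00217 -0.00524 0 0 0 0" --pt "0 0.00262 -0.00503 0 0 0 0" --pt "0 0 0 0 0 0 0"

```text
time_s: 11.2
tcp_pos: [0.5844, -0.0526, 0.2655]
eef_rot: [180.0, -0.0, -177.0]
contact_force: [-0.1, 3.1, -0.5]
gripper_width: 0.0247
gripper_force: 15.0
```

Request:
apply_moves --pt "0 0.00305 -0.00478 0 0 0 0" --pt "0 0.00345 -0.0045 0 0 0 0" --pt "0 0.00383 -0.00418 0 0 0 0" --pt "0 0.00418 -0.00383 0 0 0 0" --pt "0 0.0045 -0.00345 0 0 0 0" --pt "0 0.00478 -0.00305 0 0 0 0" --pt "0 0.00503 -0.00262 0 0 0 0" --pt "0 0.00524 -0.00217 0 0 0 0" --pt "0 0.00541 -0.00171 0 0 0 0" --pt "0 0.00554 -0.00123 0 0 0 0" --pt "0 0.00562 -0.00074 0 0 0 0" --pt "0 0.00567 -0.00025 0 0 0 0" --pt "0 0 0 0 0 0 0"

```text
time_s: 12.28
tcp_pos: [0.5305, -0.0867, 0.2655]
eef_rot: [179.9, 0.1, -176.9]
contact_force: [2.5, 5.6, -3.0]
gripper_width: 0.0247
gripper_force: 15.0
```

Request:
apply_moves --pt "0 0.00567 0.00075 0 0 0 0" --pt "0 0.00562 0.00074 0 0 0 0" --pt "0 0.00554 0.00123 0 0 0 0" --pt "0 0.00541 0.00171 0 0 0 0" --pt "0 0.00524 0.00217 0 0 0 0" --pt "0 0.00503 0.00262 0 0 0 0" --pt "0 0.00478 0.00305 0 0 0 0" --pt "0 0.0045 0.00345 0 0 0 0" --pt "0 0.00418 0.00383 0 0 0 0" --pt "0 0 0 0 0 0 0"

```text
time_s: 13.12
tcp_pos: [0.4832, -0.0697, 0.2656]
eef_rot: [180.0, 0.0, -176.9]
contact_force: [4.6, 1.4, -4.2]
gripper_width: 0.0247
gripper_force: 15.0
```

Request:
apply_moves --pt "0 0.00383 0.00418 0 0 0 0" --pt "0 0.00345 0.0045 0 0 0 0" --pt "0 0.00305 0.00478 0 0 0 0" --pt "0 0.00262 0.00503 0 0 0 0" --pt "0 0.00217 0.00524 0 0 0 0" --pt "0 0.00171 0.00541 0 0 0 0" --pt "0 0.00123 0.00554 0 0 0 0" --pt "0 0.00074 0.00562 0 0 0 0" --pt "0 0.00025 0.00567 0 0 0 0" --pt "0 0 0 0 0 0 0"

```text
time_s: 13.95
tcp_pos: [0.4618, -0.0245, 0.2656]
eef_rot: [-180.0, -0.0, -176.9]
contact_force: [2.1, -1.3, -2.4]
gripper_width: 0.0245
gripper_force: 15.0
```

Request:
apply_moves --pt "0 -0.00025 0.00567 0 0 0 0" --pt "0 -0.00074 0.00562 0 0 0 0" --pt "0 -0.00123 0.00554 0 0 0 0" --pt "0 -0.00171 0.00541 0 0 0 0" --pt "0 -0.00217 0.00524 0 0 0 0" --pt "0 -0.00262 0.00503 0 0 0 0" --pt "0 -0.00305 0.00478 0 0 0 0" --pt "0 -0.00345 0.0045 0 0 0 0" --pt "0 -0.00383 0.00418 0 0 0 0" --pt "0 -0.00418 0.00383 0 0 0 0" --pt "0 -0.0045 0.00345 0 0 0 0" --pt "0 -0.00478 0.00305 0 0 0 0" --pt "0 -0.00503 0.00262 0 0 0 0" --pt "0 -0.00524 0.00217 0 0 0 0" --pt "0 -0.00541 0.00171 0 0 0 0" --pt "0 -0.00554 0.00123 0 0 0 0" --pt "0 -0.00562 0.00074 0 0 0 0" --pt "0 -0.00567 0.00025 0 0 0 0" --pt "0 0 0 0 0 0 0"

```text
time_s: 15.53
tcp_pos: [0.5248, 0.0442, 0.2655]
eef_rot: [180.0, 0.0, -176.9]
contact_force: [-3.4, 2.0, 5.8]
gripper_width: 0.0248
gripper_force: 15.0
```

Request:
apply_moves --pt "0 -0.00567 -0.00025 0 0 0 0" --pt "0 -0.00562 -0.00074 0 0 0 0" --pt "0 -0.00554 -0.00123 0 0 0 0" --pt "0 -0.00541 -0.00171 0 0 0 0" --pt "0 -0.00524 -0.00217 0 0 0 0" --pt "0 -0.00503 -0.00262 0 0 0 0" --pt "0 -0.00478 -0.00305 0 0 0 0" --pt "0 -0.0045 -0.00345 0 0 0 0" --pt "0 -0.00418 -0.00383 0 0 0 0" --pt "0 -0.00383 -0.00418 0 0 0 0" --pt "0 -0.00345 -0.0045 0 0 0 0" --pt "0 -0.00305 -0.00478 0 0 0 0" --pt "0 -0.00262 -0.00503 0 0 0 0" --pt "0 -0.00217 -0.00524 0 0 0 0" --pt "0 -0.00171 -0.00541 0 0 0 0" --pt "0 -0.00123 -0.00554 0 0 0 0" --pt "0 -0.00074 -0.00562 0 0 0 0" --pt "0 -0.00025 -0.00567 0 0 0 0" --pt "0 0 0 0 0 0 0"

```text
time_s: 17.12
tcp_pos: [0.5921, -0.0194, 0.2656]
eef_rot: [-180.0, 0.0, -177.0]
contact_force: [1.2, 3.1, 1.8]
gripper_width: 0.0244
gripper_force: 15.0
```

```bash
cat > lev.py <<'E'
from h import *
from plant import *
np.set_printoptions(precision=4,suppress=True)
s=get_state();print(s["tcp_pos"],s["contact_force"],s["time_s"])
a=np.radians(-16);R=np.array([[np.cos(a),-np.sin(a)],[np.sin(a),np.cos(a)]])
for n in("top","scene","wrist"):
    c=capture(n);np.savez(n+"4.npz",**c);S=cloud(c).reshape(-1,3);L=(S[:,:2]-[.527,-.0224])@R;z=S[:,2]
    q=(abs(L[:,1])<.125)&(z>.06)&(z<.1)
    A=z[q&(L[:,0]>.17)&(L[:,0]<.194)];B=z[q&(L[:,0]>.221)&(L[:,0]<.24)]
    print(n,len(A),len(B),np.median(A),np.median(B),np.median(A)-np.median(B))
E
python3 lev.py
```

```text
[ 0.5921 -0.0194  0.2656] [1.1855 3.0955 1.8079] 17.1167
top 160 249 0.08542757204636547 0.08957604903386596 -0.004148476987500482
scene 629 410 0.08691867881571136 0.09098324413665954 -0.004064565320948177
wrist 46 195 0.08652502899887438 0.09016680604379124 -0.0036417770449168607
```

Request:
apply_moves --pt "0 0.00025 -0.00567 0 0 0 0" --pt "0 0.00074 -0.00562 0 0 0 0" --pt "0 0.00123 -0.00554 0 0 0 0" --pt "0 0.00171 -0.00541 0 0 0 0" --pt "0 0.00217 -0.00524 0 0 0 0" --pt "0 0.00262 -0.00503 0 0 0 0" --pt "0 0.00305 -0.00478 0 0 0 0" --pt "0 0.00345 -0.0045 0 0 0 0" --pt "0 0.00383 -0.00418 0 0 0 0" --pt "0 0.00418 -0.00383 0 0 0 0" --pt "0 0.0045 -0.00345 0 0 0 0" --pt "0 0.00478 -0.00305 0 0 0 0" --pt "0 0.00503 -0.00262 0 0 0 0" --pt "0 0.00524 -0.00217 0 0 0 0" --pt "0 0.00541 -0.00171 0 0 0 0" --pt "0 0.00554 -0.00123 0 0 0 0" --pt "0 0.00562 -0.00074 0 0 0 0" --pt "0 0.00567 -0.00025 0 0 0 0"

```text
time_s: 18.77
tcp_pos: [0.5307, -0.0866, 0.2654]
eef_rot: [180.0, 0.1, -176.9]
contact_force: [3.5, 6.0, -0.1]
gripper_width: 0.0247
gripper_force: 15.0
```

Request:
apply_moves --pt "0 0.00567 0.00075 0 0 0 0" --pt "0 0.00562 0.00074 0 0 0 0" --pt "0 0.00554 0.00123 0 0 0 0" --pt "0 0.00541 0.00171 0 0 0 0" --pt "0 0.00524 0.00217 0 0 0 0" --pt "0 0.00503 0.00262 0 0 0 0" --pt "0 0 0 0 0 0 0" --pt "0 0 0 0 0 0 0" --pt "0 0 0 0 0 0 0"

```text
time_s: 19.52
tcp_pos: [0.4976, -0.0795, 0.2655]
eef_rot: [-180.0, -0.0, -176.9]
contact_force: [2.4, 3.1, -0.2]
gripper_width: 0.0248
gripper_force: 15.0
```

```bash
python3 lev.py
```

```text
[ 0.4976 -0.0795  0.2655] [ 2.4462  3.1161 -0.2332] 19.5167
top 377 396 0.08930937798926153 0.08950784774167297 -0.00019846975241144538
scene 632 407 0.09093454842995119 0.09092223340160299 1.2315028348197643e-05
wrist 113 0 0.09032026068979082 nan nan
  return _methods._mean(a, axis=axis, dtype=dtype,
  ret = ret.dtype.type(ret / rcount)
```

Request:
apply_moves --pt "0.5 0 0 0 0 0 0" --pt "0.5 0 0 0 0 0 0" --pt "0.5 0 0 0 0 0 0" --pt "0.5 0 0 0 0 0 0" --pt "0.5 0 0 -0.02 0 0 0" --pt "0.5 0 0 -0.04 0 0 0" --pt "1 0 0 -0.04 0 0 0" --pt "1 -0.01625 0.0278 0 0 0 0" --pt "1 -0.01625 0.0278 0 0 0 0" --pt "1 0 0 0 0 0 -0.0737" --pt "1 0 0 0 0 0 -0.0737" --pt "1 0 0 0 0 0 -0.0737" --pt "1 0 0 0 0 0 -0.0737" --pt "1 0 0 0 0 0 -0.0737" --pt "1 0 0 0 0 0 -0.0737" --pt "1 0 0 0 0 0 -0.0737" --pt "1 0 0 0 0 0 -0.0737" --pt "1 0 0 0 0 0 -0.0737" --pt "1 0 0 0 0 0 0"

```text
time_s: 21.25
tcp_pos: [0.5269, -0.0221, 0.3655]
eef_rot: [180.0, -0.0, -116.9]
contact_force: [0.1, -0.2, 0.8]
gripper_width: 0.0873
gripper_force: 0.0
```

```bash
python3 lev.py 2>/dev/null; python3 - <<'E'
from h import *
np.set_printoptions(precision=4,suppress=True)
for n in("wrist4","scene4","top4"):
    S=cloud(np.load(n+".npz")).reshape(-1,3)
    for q,p in(("handle",S[(np.hypot(S[:,0]-.4975,S[:,1]+.08)<.03)&(S[:,2]>.285)&(S[:,2]<.31)]),("boss",S[(np.hypot(S[:,0]-.527,S[:,1]+.022)<.025)&(S[:,2]>.252)&(S[:,2]<.268)])):
        if len(p):print(n,q,len(p),np.median(p,0),cv2.minAreaRect((p[:,:2]*1000).astype(np.float32)))
E
```

```text
[ 0.5269 -0.0221  0.3655] [ 0.1271 -0.237   0.781 ] 21.25
top 164 123 0.08943476150093849 0.0894190875005979 1.5674000340581973e-05
scene 623 410 0.09089400863781627 0.09105134882703625 -0.00015734018921997883
wrist 2083 2122 0.09025648924055762 0.09031356114847416 -5.707190791653938e-05
wrist4 handle 1091 [ 0.4995 -0.0793  0.298 ] ((499.77490234375, -78.89790344238281), (24.527524948120117, 23.86648178100586), 62.06520462036133)
wrist4 boss 821 [ 0.5269 -0.0215  0.2599] ((527.5516357421875, -20.3996524810791), (27.049007415771484, 26.930648803710938), 26.946048736572266)
scene4 handle 83 [ 0.5057 -0.0834  0.2966] ((503.3287048339844, -80.85602569580078), (23.260528564453125, 21.29631996154785), 48.5145149230957)
scene4 boss 75 [ 0.531  -0.0231  0.2602] ((529.9474487304688, -21.336116790771484), (26.974321365356445, 26.440263748168945), 45.667449951171875)
top4 handle 113 [ 0.4975 -0.0803  0.2976] ((497.8099060058594, -80.67829895019531), (23.7683048248291, 23.462820053100586), 45.83659744262695)
top4 boss 3 [ 0.5135 -0.0188  0.2593] ((513.5919799804688, -18.77230453491211), (0.20947732031345367, 4.387154579162598), 4.509936332702637)
```

Request:
apply_moves --pt "1 0 0 0.035 0 0 0" --pt "1 0 0 0.035 0 0 0" --pt "1 0 0 0.03 0 0 0" --pt "1 0 0 0.0175 0 0 0" --pt "0 0 0 0 0 0 0" --pt "0 0 0 0 0 0 0" --pt "0 0 0 0 0 0 0" --pt "0 0 0 0 0 0 0" --pt "0 0 0 0 0 0 0" --pt "0 0 0 0 0 0 0" --pt "0 0 0 0 0 0 0" --pt "0 0 0 0 0 0 0" --pt "0 0 0 0 0 0 0" --pt "0 0 0 0 0 0 0" --pt "0 0 0 0 0 0 0" --pt "0 0 0 0 0 0 0" --pt "0 0 0 0 0 0 0" --pt "0 0 0 0 0 0 0" --newtons 30

```text
time_s: 22.9
tcp_pos: [0.527, -0.0219, 0.2481]
eef_rot: [180.0, -0.0, -117.2]
contact_force: [-0.5, 0.9, 2.0]
gripper_width: 0.0274
gripper_force: 30.0
```

Request:
apply_moves --pt "0 0 0 -0.002 0 0 0" --pt "0 0 0 -0.003 0 0 0" --pt "0 0 0 -0.003 0 0 0" --pt "0 0 0 0 0 0 0"

```text
time_s: 23.23
tcp_pos: [0.527, -0.0219, 0.2563]
eef_rot: [180.0, -0.0, -117.2]
contact_force: [-0.3, -0.5, -4.3]
gripper_width: 0.0276
gripper_force: 30.0
```

Request:
apply_moves --pt "0 0 0 -0.01 0 0 0" --pt "0 0 0 -0.02 0 0 0" --pt "0 0 0 -0.024 0 0 0" --pt "0 0.0305 -0.0048 0 0 0 0" --pt "0 0.0305 -0.0048 0 0 0 0" --pt "0 0.0305 -0.0048 0 0 0 0" --pt "0 0.0305 -0.0048 0 0 0 0" --pt "0 0.0305 -0.0048 0 0 0 0" --pt "0 0.0305 -0.0048 0 0 0 0" --pt "0 0.0305 -0.0048 0 0 0 0" --pt "0 0.0305 -0.0048 0 0 0 0" --pt "0 0.0305 -0.0048 0 0 0 0" --pt "0 0 0 0.035 0 0 0" --pt "0 0 0 0.035 0 0 0" --pt "0 0 0 0.035 0 0 0" --pt "0 0 0 0.035 0 0 0" --pt "0 0 0 0.035 0 0 0" --pt "0 0 0 0.03 0 0 0" --pt "0 0 0 0.01 0 0 0" --pt "0 0 0 0 0 0 0"

```text
time_s: 24.9
tcp_pos: [0.4384, -0.2854, 0.0931]
eef_rot: [179.7, -0.1, -117.2]
contact_force: [0.6, -1.7, -4.2]
gripper_width: 0.0276
gripper_force: 30.0
```

Request:
apply_moves --pt "0 0 0 0.002 0 0 0" --pt "0 0 0 0.002 0 0 0" --pt "0 0 0 0.001 0 0 0" --pt "0 0 0 0 0 0 0"

```text
time_s: 25.23
tcp_pos: [0.4408, -0.286, 0.0914]
eef_rot: [-179.9, 0.0, -117.2]
contact_force: [-0.0, -0.8, -4.5]
gripper_width: 0.0275
gripper_force: 30.0
```

Request:
apply_moves --pt "0 0 0 0.001 0 0 0" --pt "0 0 0 0.001 0 0 0" --pt "0 0 0 0.001 0 0 0" --pt "0 0 0 0.0005 0 0 0" --pt "0 0 0 0 0 0 0"

```text
time_s: 25.65
tcp_pos: [0.4403, -0.2862, 0.088]
eef_rot: [-179.9, -0.0, -117.2]
contact_force: [-2.9, 1.5, 8.9]
gripper_width: 0.0275
gripper_force: 30.0
```

Touchdown (force reversed to +9 N). Release and back off.

Request:
apply_moves --pt "1 0 0 0 0 0 0" --pt "1 0 0 0 0 0 0" --pt "1 0 0 0 0 0 0" --pt "1 0 0 0 0 0 0" --pt "1 0 0 0 0 0 0" --pt "1 0 0 0 0 0 0" --pt "1 0 0 -0.02 0 0 0" --pt "1 0 0 -0.04 0 0 0" --pt "1 0 0 -0.04 0 0 0" --pt "1 0 0 -0.04 0 0 0" --pt "1 0 0 -0.04 0 0 0" --pt "1 0 0 0 0 0 0" --pt "1 0 0 0 0 0 0"

```text
time_s: 26.73
tcp_pos: [0.4411, -0.2861, 0.2694]
eef_rot: [-179.7, 0.1, -117.2]
contact_force: [-0.2, 0.2, -1.1]
gripper_width: 0.0878
gripper_force: 0.0
```

```bash
python3 lev.py 2>/dev/null; python3 - <<'E'
from h import *
np.set_printoptions(precision=4,suppress=True)
for n in("wrist4","top4"):
    c=np.load(n+".npz");S=cloud(c).reshape(-1,3);k=np.hypot(S[:,0]-.43,S[:,1]+.31)<.09
    for q,a,b in(("handle",.13,.15),("boss",.095,.104)):
        p=S[k&(S[:,2]>a)&(S[:,2]<b)]
        if q=="boss":p=p[np.hypot(p[:,0]-.44,p[:,1]+.286)<.03]
        if len(p):print(n,q,len(p),np.median(p,0))
cv2.imwrite("pics/w5.png",np.load("wrist4.npz")["frame"][...,::-1])
E
```

```text
[ 0.4411 -0.2861  0.2694] [-0.1646  0.2167 -1.0595] 26.7333
top 728 627 0.08943670584891228 0.08960859946074551 -0.00017189361183322927
scene 629 397 0.09089881461066907 0.09099605420765178 -9.723959698271223e-05
wrist 22 0 0.09017987196660343 nan nan
wrist4 handle 664 [ 0.4134 -0.3443  0.1379]
wrist4 boss 538 [ 0.4404 -0.2858  0.1   ]
top4 handle 28 [ 0.4051 -0.3414  0.1371]
```

View pics/w5.png

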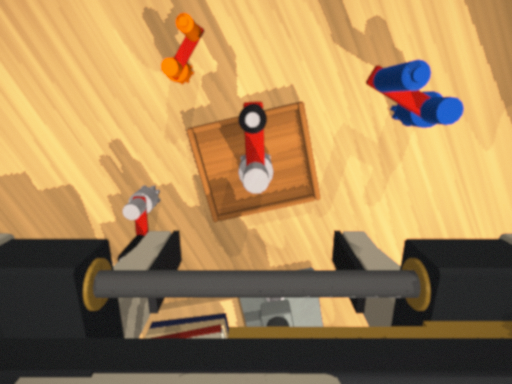

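The picture shows the crank upright in its tray, with the boss at about pixel (256,175) and the handle at (252,120). Nothing is touching it, and the shelf measures level with the deck.

```bash
python3 -c "
from plant import *
print(close_job())"
```

```text
the job is handed in; nothing more can be done
None
```

The job is handed in: the crank was fitted and wound, the shelf measures within about 0.2 mm of the deck, and the crank is standing upright back in its tray; the judging result was not shown.

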